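# Pack the round-plinth figures for transport

### The arm

A 6-joint arm with a two-finger parallel gripper is mounted at the origin on the work surface. World frame = base frame: x ahead of the robot, y to its left, z up, the work surface at z = 0. Lengths are in mm, angles in degrees, forces in N, time in s.
With the tool pointing down it reaches from about 250 to 800 mm from the base axis. Payload 8.5 kg.
Tool frame: the origin (TCP) lies midway between the tips of the shut fingers; the grasp point (between the pads) lies 19 mm behind it (robot.grip_depth is the distance from the TCP to the grasp point, in mm); z points along the fingers, y is the line along which they close (so a half turn about z gives the same grasp; the last joint's range is limited). The gripper opens to 85 mm and grips with 20 to 120 N. Pads are 22 mm wide; open, the fingers measure 114 mm over their backs; the gripper's body (76 mm by 85 mm) begins 54 mm behind the grasp point. The pads swing forward as they close: fully open they stand 13 mm farther back than shut.
Start: joints at [-73.167, 13.648, -0.773, 75.585, 0, 90], TCP at [152.021, -502.462, 231.276] pointing down, gripper open.
Joint ranges: [-152.45, 152.45], [-59.26, 108.67], [-65.41, 83.53], [-104.44, 129.93], [-82.83, 76.93], [-180, 180]. Speed limits (degrees/s): [127.2, 127.2, 159.86, 180, 180, 180].

### API

Orientations are given as [roll, pitch, yaw] about the fixed x, y, z axes, in that order (R = Rz(yaw) Ry(pitch) Rx(roll)).
In Python, from workcell import robot gives the robot as it stands.
- The arm moves only by the tool arm_command, never from a script. Its argument "plan" is a list of rows, each a list of 3 entries, a list of its own where there are three numbers: the shift along the tool's x, y, z in cm, then the turn, a rotation vector about the tool's x, y, z in degrees, then the opening, from -1 (shut) to 1 (fully open). In form: [[[dx, dy, dz], [wx, wy, wz], jaw], ...]. A call has exactly 5 rows; each row is the pose to reach, as a shift and turn from the pose commanded when the call began, along the tool's axes at that moment; what a row does not reach only later rows make up. A row lasts 1/10 s, in which the tool goes at most 50 mm and 8.59 degrees, less where a joint would pass 70% of its speed; a pose out of reach is approached as far as the arm can. A call with a gripper value outside its range is refused whole. The fingers move at their own pace and stop on an object; the grip force is fixed at half the most. Time passes only in rows, so rows that repeat a pose let the fingers close, or fill a call up. It gives the time, the measured TCP pose, the force, the opening and the grip force at its end, in the units of the state.
- robot.state(): the state, without advancing time (a new reading comes with each control period).
- robot.grab_frame(name): name is "side" or "top"; returns (picture, depth): 400x640x3 uint8, blue, green, red; 400x640 float32, mm along the optical axis (not along the pixel's ray), 0 where there is no reading.
- robot.camera_params(name): a dict with "intrinsics" (3x3 intrinsics, pixels), "k1" (the pictures are not rectified: a ray, as slopes to the right and down, at radius r is drawn at 1 + k1 r^2 times it, then the intrinsics apply), "xyz" and "orientation" of the camera in the world. Camera axes: x right, y up, looking along -z (the intrinsics and any distortion apply to the point x, -y, -z); pixel columns grow to the right and rows downward; lengths in mm; the calibration is good to about 2 mm. A picture is of the moment at which its call begins. camera_params takes no time and is no camera call.
- robot.job_done(): hands the job in; it is judged then, once.
Trained networks look in the newest picture that a camera, given by its name, has taken for a name from the list of things; names that differ only in an ending like _2 or _b are one class to them, and where a whole thing is asked for, a point or a joint stands for the part that bears it (a point fixed in the world has none). Each returns a list of dicts, best first, with "score" (0 to 1); they miss things now and then, are a little off and sometimes report something else, mostly with a low value. They report only what shows in the picture. A call takes as long as a camera call. They do not tell look-alikes from the thing itself.
- robot.find_in(camera, query): "centre" ([x, y, z] in mm, in world coordinates, good to about 4 mm: the middle of the surface that is visible of it).
- robot.masks_of(camera, query): "region" (400x640 bool, what is visible of it).
- robot.mark_of(camera, query): "centre" ([x, y, z] in mm, in world coordinates, good to about 4 mm: a listed point, or the origin of a listed thing).
The state is a dict: "clock": time; "q": joint angles; "qvel": joint speeds; "joint_torque": joint torques, N m; "ee_pos": TCP position; "eef_rot": TCP orientation; "ft_force": force on the tool from outside, world axes, zero at the start; "ft_torque": the same for the moment, N m; "gripper_width": finger opening in mm; "grasp_force": force on a finger pad.
Only numpy, scipy, OpenCV 4.12 (cv2) and the standard library are available. Lean on these libraries where they do the work, as an engineer would, in place of code of your own. Each camera call takes 0.05 s, during which the arm holds its last target. There are 200 camera calls.

### The job

Pack the museum's set of three carved wooden figures, the ones on round plinths, into the plywood carrying tray: each stands upright with its plinth down in the cork recess of its size, the large figure in the large recess, the medium in the medium and the small in the small. Lower each one in gently, do not drop it. Leave the two look-alike figures on square plinths and the glass jar standing where they are.

Things in the scene. Friction and masses are not known exactly. Their poses are not given: they have to be found in the camera images.
- fig_large_c (a point): Carved figure in brown wood (robed, cylindrical body, ball head with a thin dark brim), standing upright on a pale wooden plinth 12 mm high. The large one of the set of three: ROUND plinth 64 mm in diameter, whole height 106 mm, body a straight cylinder 40 mm in diameter from the plinth up to about 71 mm above the underside, shoulders and head above. The point lies on the axis, half-way up (53 mm above the underside); z is up the figure. Loose, 30 to 190 g.
- fig_medium_c (a point): Carved figure in brown wood (robed, cylindrical body, ball head with a thin dark brim), standing upright on a pale wooden plinth 12 mm high. The medium one of the set of three: ROUND plinth 52 mm in diameter, whole height 92 mm, body a straight cylinder 32 mm in diameter from the plinth up to about 60 mm above the underside, shoulders and head above. The point lies on the axis, half-way up (46 mm above the underside); z is up the figure. Loose, 30 to 190 g.
- fig_small_c (a point): Carved figure in brown wood (robed, cylindrical body, ball head with a thin dark brim), standing upright on a pale wooden plinth 12 mm high. The small one of the set of three: ROUND plinth 40 mm in diameter, whole height 78 mm, body a straight cylinder 24 mm in diameter from the plinth up to about 49 mm above the underside, shoulders and head above. The point lies on the axis, half-way up (39 mm above the underside); z is up the figure. Loose, 30 to 190 g.
- fig_square_a_c (a point): Carved figure in brown wood (robed, cylindrical body, ball head with a thin dark brim), standing upright on a pale wooden plinth 12 mm high. Does not belong to the set: SQUARE plinth 60 x 60 mm, height 106 mm, body 40 mm in diameter. The point lies on the axis, half-way up. Loose; it stays where it is.
- fig_square_b_c (a point): Carved figure in brown wood (robed, cylindrical body, ball head with a thin dark brim), standing upright on a pale wooden plinth 12 mm high. Does not belong to the set: SQUARE plinth 40 x 40 mm, height 78 mm, body 24 mm in diameter. The point lies on the axis, half-way up. Loose; it stays where it is.
- jar_c (a point): Small round glass jar with a white cap, about 48 mm in diameter and 55 mm high, standing among the figures. The point lies on the axis, half-way up. Loose; it stays where it is.
- well_large: Square cork insert, 92 x 92 x 18 mm, lying fixed in the tray, with one round recess 80 mm in diameter and 14 mm deep in the middle of its top, its floor lined with thin grey felt: the large recess of the three, for the large round plinth (8 mm of play all round). Origin at the centre of the insert's underside; the recess floor is 4 mm and the insert's top 18 mm above the origin; z up. The three inserts lie side by side, 94 mm apart, in an order that changes.
- well_medium: Square cork insert, 92 x 92 x 18 mm, lying fixed in the tray, with one round recess 68 mm in diameter and 14 mm deep in the middle of its top, its floor lined with thin grey felt: the medium recess of the three, for the medium round plinth (8 mm of play all round). Origin at the centre of the insert's underside; the recess floor is 4 mm and the insert's top 18 mm above the origin; z up. The three inserts lie side by side, 94 mm apart, in an order that changes.
- well_small: Square cork insert, 92 x 92 x 18 mm, lying fixed in the tray, with one round recess 56 mm in diameter and 14 mm deep in the middle of its top, its floor lined with thin grey felt: the small recess of the three, for the small round plinth (8 mm of play all round). Origin at the centre of the insert's underside; the recess floor is 4 mm and the insert's top 18 mm above the origin; z up. The three inserts lie side by side, 94 mm apart, in an order that changes.
- tray: Low plywood carrying tray, 108 mm (its x) by 296 mm (its y), walls 6 mm thick and 28 mm high above the table, with a wire handle low on each end; it does not move. It holds the three cork inserts in a row along its y axis on its 6 mm floor; their tops are 24 mm above the table, 4 mm below the wall tops. Origin at the centre of its underside.
There are look-alikes about, which are no part of the job. What is shaped like the part that bears fig_small_c but pink is not meant.

How it is judged (in metres and radians):
At the end, for the whole second after the job is handed in: Each round-plinth figure stands in the recess of its own size: axis within 12 mm of the recess centre, underside within 4 mm of the recess floor, upright within 0.12 rad, at rest. The two square-plinth figures and the jar are upright (0.12 rad) and within 20 mm of where they started (horizontal distance between fig_large_c and well_large below 0.012 m and z of fig_large_c in the frame of well_large below 0.061 m and angle between each of fig_large_c, fig_medium_c, fig_small_c, fig_square_a_c, fig_square_b_c, jar_c's own z axis and vertical below 0.12 rad and linear speed of each of fig_large, fig_medium, fig_small below 0.02 m/s and horizontal distance between fig_medium_c and well_medium below 0.012 m and z of fig_medium_c in the frame of well_medium below 0.054 m and horizontal distance between fig_small_c and well_small below 0.012 m and z of fig_small_c in the frame of well_small below 0.047 m and distance of each of fig_square_a_c, fig_square_b_c, jar_c from where it was at the start of the episode below 0.02 m); the robot touches nothing.
It fails at once if a figure of the set is dropped: it moves freely, out of the fingers, faster than 0.6 m/s (some 18 mm of fall) ((contact force between the fingers and fig_large below 0.05 N and linear speed of fig_large above 0.6 m/s) or (contact force between the fingers and fig_medium below 0.05 N and linear speed of fig_medium above 0.6 m/s) or (contact force between the fingers and fig_small below 0.05 N and linear speed of fig_small above 0.6 m/s)).
It fails at once if the larger square-plinth figure is pushed more than 20 mm from its place or tipped (distance of fig_square_a_c from where it was at the start of the episode above 0.02 m or angle between fig_square_a_c's own z axis and vertical above 0.4 rad).
It fails at once if the smaller square-plinth figure is pushed more than 20 mm from its place or tipped (distance of fig_square_b_c from where it was at the start of the episode above 0.02 m or angle between fig_square_b_c's own z axis and vertical above 0.4 rad).
It fails at once if the glass jar is pushed more than 20 mm from its place or tipped (distance of jar_c from where it was at the start of the episode above 0.02 m or angle between jar_c's own z axis and vertical above 0.4 rad).
It also fails if it takes over 99 s, if anything falls off the work surface, if the arm or the gripper's body presses on something with over 40 N, if the wrist force passes 120 N, or if a joint passes its speed limit or range.

## Working session

There is one attempt and no reset: what is moved stays moved. The work goes in short steps, Python scripts to look and compute and a tool call to move; the robot and the scene stay as the last step left them, time stands still between calls to the robot, and variables do not carry over. Pictures are saved under pics/ and viewed, at most 14 in all, crops included, and the job is handed in when it is done.

Besides the shell and the picture viewer there is one more tool, called after "Request:" as a command line: name --argument value ..., lists and objects as JSON in quotes. arm_command: Moves the arm, as the interface text tells. Its arguments: {"type":"object","properties":{"plan":{"type":"array","items":{"type":"array"}}},"required":["plan"]}

```bash
mkdir -p pics
cat > h.py <<'E'
import numpy as np, cv2
from scipy.spatial.transform import Rotation as R
from workcell import robot
E
python3 - <<'E'
from h import *
s=robot.state(); print(s['ee_pos'],s['eef_rot'],s['gripper_width'],s['clock'])
for c in ('top','side'):
    im,d=robot.grab_frame(c); cv2.imwrite(f'pics/{c}0.png',im); np.save(f'{c}d.npy',d)
    print(c,robot.camera_params(c))
    for q in ['fig_large_c','fig_medium_c','fig_small_c','fig_square_a_c','fig_square_b_c','jar_c','well_large','well_medium','well_small','tray']:
        print(q,[(np.round(r['centre']).astype(int).tolist(),round(r['score'],2)) for r in robot.mark_of(c,q)])
E
```

```text
[ 151.8972042  -502.11703646  230.67095807] [-1.79917485e+02 -7.25626079e-06  1.68309590e+01] 85.3958154445522 0.0
top {'intrinsics': array([[508.24011314,   0.        , 315.05430706],
       [  0.        , 508.24011314, 201.26042754],
       [  0.        ,   0.        ,   1.        ]]), 'k1': -0.15990020094721266, 'xyz': array([ 462.70839638,  -39.25912676, 1525.6565356 ]), 'orientation': array([  4.41714167,  -0.52007302, -91.06347432])}
fig_large_c [([607, -114, 51], 0.73), ([456, -254, 41], 0.34)]
fig_medium_c [([454, -253, 36], 0.74), ([462, -81, 44], 0.68), ([544, 94, 4], 0.62)]
fig_small_c [([653, -344, 43], 0.66), ([531, -217, 36], 0.6), ([695, -401, 40], 0.55), ([614, -245, 38], 0.42)]
fig_square_a_c []
fig_square_b_c [([456, -252, 37], 0.7), ([607, -113, 50], 0.54)]
jar_c [([560, -372, 28], 0.56)]
well_large [([541, 98, 6], 0.77)]
well_medium [([573, 276, 5], 0.86)]
well_small [([563, 186, 8], 0.9)]
tray []
side {'intrinsics': array([[435.39999278,   0.        , 309.56504867],
       [  0.        , 435.39999278, 191.6667822 ],
       [  0.        ,   0.        ,   1.        ]]), 'k1': 0.01222368467740355, 'xyz': array([ 435.22455375, -835.47346591,  632.76603494]), 'orientation': array([54.68567117,  0.83587666, -9.80271634])}
fig_large_c [([601, -110, 57], 0.69), ([559, 186, 5], 0.42)]
fig_medium_c [([467, -85, 47], 0.95)]
fig_small_c [([536, -213, 41], 0.97), ([611, -247, 38], 0.91), ([581, 280, 6], 0.75), ([693, -399, 39], 0.59), ([659, -344, 36], 0.57)]
fig_square_a_c [([445, -362, 54], 0.71)]
fig_square_b_c [([454, -254, 39], 0.81)]
jar_c [([555, -376, 26], 0.67)]
well_large [([544, 97, 0], 0.73)]
well_medium [([578, 280, 7], 0.6)]
well_small [([554, 190, 8], 0.76), ([540, 98, 3], 0.54)]
tray []
```

View pics/top0.png

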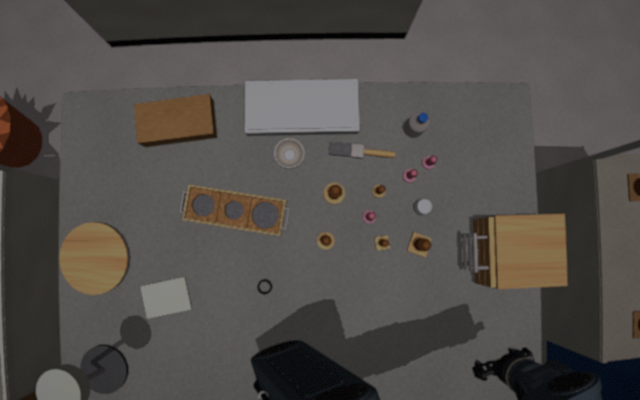

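View pics/side0.png

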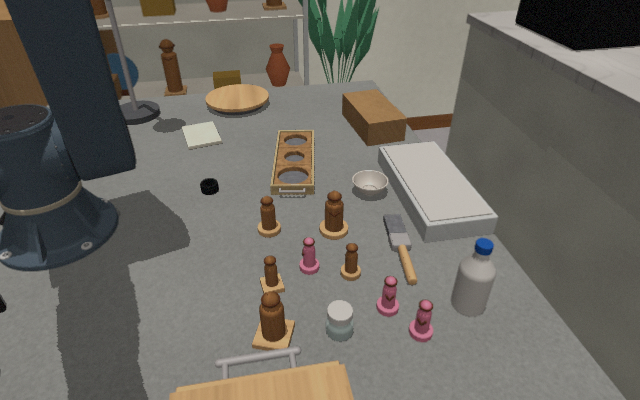

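The brown round figures are the large at (335,192), medium at (326,240) and small at (380,190) in the top picture. The pink look-alikes are at (370,216), (410,174) and (431,160), and the square ones at (420,244) and (383,242). The tray wells, right to left, are large (265,214), small (235,210) and medium (203,204). Next I refine these from pixels.

```bash
cat >> h.py <<'E'
def ray2plane(cam,uv,z):
    p=robot.camera_params(cam); K=p['intrinsics']; s=np.array([(uv[0]-K[0,2])/K[0,0],(uv[1]-K[1,2])/K[1,1]]); u=s.copy()
    for _ in range(20): u=s/(1+p['k1']*(u@u))
    d=R.from_euler('xyz',p['orientation'],degrees=True).as_matrix()@np.array([u[0],-u[1],-1])
    return p['xyz']+d*(z-p['xyz'][2])/d[2]
E
python3 - <<'E'
from h import *
im=cv2.imread('pics/top0.png'); hsv=cv2.cvtColor(im,cv2.COLOR_BGR2HSV)
S=6; big=cv2.resize(im,None,fx=S,fy=S,interpolation=cv2.INTER_CUBIC); hb=cv2.cvtColor(big,cv2.COLOR_BGR2HSV)
def comp(m,uv,r):
    k=np.zeros(m.shape,np.uint8); cv2.circle(k,(int(uv[0]*S),int(uv[1]*S)),int(r*S),255,-1)
    c,_=cv2.findContours(m&k,cv2.RETR_EXTERNAL,cv2.CHAIN_APPROX_NONE); return max(c,key=cv2.contourArea)
out=big.copy()
woody=((hb[...,1]>90)&(hb[...,0]<30)&(hb[...,2]>60)).astype(np.uint8)*255
for n,uv,r in [('large',(335,192),18),('medium',(326,240),15),('small',(380,190),12)]:
    c=comp(woody,uv,r); (x,y),rad=cv2.minEnclosingCircle(c); cv2.circle(out,(int(x),int(y)),int(rad),(0,255,0),1)
    print(n,rad/S,ray2plane('top',((x+.5)/S-.5,(y+.5)/S-.5),12).round(1))
cork=((hb[...,1]<90)).astype(np.uint8)*255
for n,uv,r in [('wl',(265,214),15.5),('ws',(235,210),13),('wm',(203,204),14)]:
    c=comp(cork,uv,r); (x,y),(a,b),_=cv2.fitEllipse(c); cv2.ellipse(out,((x,y),(a,b),_),(0,255,0),1)
    print(n,a/2/S,b/2/S,ray2plane('top',((x+.5)/S-.5,(y+.5)/S-.5),20).round(1))
cv2.imwrite('pics/crop.png',cv2.resize(out[150*S:265*S,180*S:400*S],(800,418)))
E
```

```text
large 10.285632451375326 [ 603.2 -110.9   12. ]
medium 8.411006927490234 [463.4 -83.7  12. ]
small 6.6224320729573565 [ 608.7 -246.5   12. ]
wl 13.2174072265625 13.356895446777344 [541.2  94.6  20. ]
ws 9.06329345703125 9.290150960286459 [557.9 187.3  20. ]
wm 10.85903294881185 11.195357004801432 [574.4 279.8  20. ]
```

View pics/crop.png

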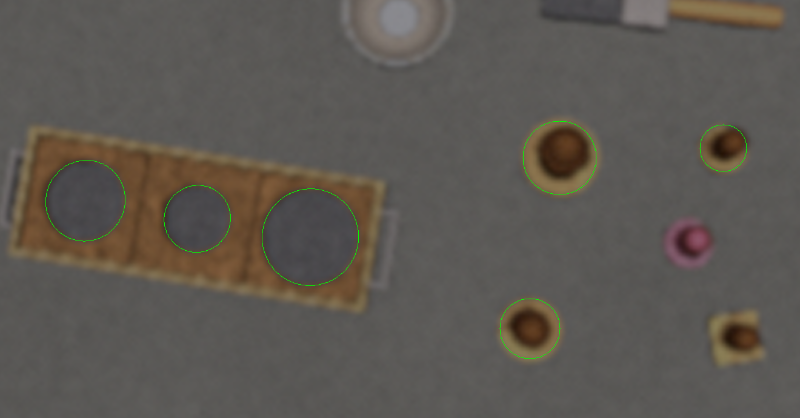

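```bash
cat > go.py <<'E'
import sys
from h import *
x,y,z,yaw=map(float,sys.argv[1:5]); s=robot.state()
r=R.from_euler('xyz',s['eef_rot'],degrees=True); g=R.from_euler('xyz',[180,0,yaw],degrees=True)
print('shift cm',(r.inv().apply(np.array([x,y,z])-s['ee_pos'])/10).round(2),'turn',(r.inv()*g).as_rotvec(degrees=True).round(1),'at',np.round(s['ee_pos'],1),np.round(s['eef_rot'],1),'w',round(s['gripper_width'],1),'t',round(s['clock'],2))
E
python3 go.py 610 -246.5 200 -10.2
```

```text
shift cm [ 51.25 -11.23   3.13] turn [-0.  0. 27.] at [ 152.  -502.4  231.3] [-180.    -0.    16.8] w 85.5 t 1.1
```

Request:
arm_command --plan '[[[4.5,-1,0],[0,0,6],1],[[9,-2,0],[0,0,12],1],[[13.5,-3,0],[0,0,18],1],[[18,-4,0],[0,0,24],1],[[22.5,-5,0],[0,0,27],1]]'

```text
clock: 1.6
ee_pos: [354.3, -388.4, 231.5]
eef_rot: [180.0, -0.0, -10.4]
ft_force: [-0.0, -0.1, -0.7]
gripper_width: 85.3
grasp_force: 0.0
```

```bash
python3 go.py 610 -246.5 180 -10.2
```

```text
shift cm [ 22.58 -18.58   5.15] turn [ 0.  -0.  -0.2] at [ 354.3 -388.4  231.5] [180.   -0.  -10.4] w 85.3 t 1.6
```

Request:
arm_command --plan '[[[3.6,-3,0],[0,0,0],1],[[7.2,-6,0],[0,0,0],1],[[10.8,-9,1],[0,0,0],1],[[14.4,-12,2],[0,0,0],1],[[17.5,-14.4,3],[0,0,0],1]]'

```text
clock: 2.1
ee_pos: [552.6, -276.9, 200.9]
eef_rot: [-180.0, -0.0, -10.1]
ft_force: [-0.6, -1.2, 0.6]
gripper_width: 85.5
grasp_force: 0.0
```

Request:
arm_command --plan '[[[2.5,-2.1,1],[0,0,0],1],[[5.1,-4.2,2.1],[0,0,0],1],[[5.1,-4.2,2.1],[0,0,0],1],[[5.1,-4.2,2.1],[0,0,0],1],[[5.1,-4.2,2.1],[0,0,0],1]]'

```text
clock: 2.6
ee_pos: [607.6, -246.7, 180.6]
eef_rot: [180.0, 0.0, -10.2]
ft_force: [-0.2, 0.1, 0.3]
gripper_width: 85.1
grasp_force: 0.0
```

```bash
python3 go.py 610 -246.5 13 -10.2
```

```text
shift cm [ 0.23 -0.07 16.76] turn [0. 0. 0.] at [ 607.6 -246.7  180.6] [180.    0.  -10.2] w 85.1 t 2.6
```

Request:
arm_command --plan '[[[0.2,-0.1,4],[0,0,0],1],[[0.2,-0.1,8],[0,0,0],1],[[0.2,-0.1,12],[0,0,0],1],[[0.2,-0.1,15],[0,0,0],1],[[0.2,-0.1,16.7],[0,0,0],1]]'

```text
clock: 3.1
ee_pos: [608.1, -246.2, 11.4]
eef_rot: [-180.0, 0.1, -10.3]
ft_force: [-0.2, 0.3, 0.1]
gripper_width: 85.6
grasp_force: 0.0
```

Request:
arm_command --plan '[[[0,0,0],[0,0,0],0.2],[[0,0,0],[0,0,0],0],[[0,0,0],[0,0,0],-0.15],[[0,0,0],[0,0,0],-0.3],[[0,0,0],[0,0,0],-0.35]]'

```text
clock: 3.6
ee_pos: [610.9, -245.9, 14.4]
eef_rot: [180.0, -0.1, -10.2]
ft_force: [0.7, -0.6, 0.0]
gripper_width: 27.7
grasp_force: 0.0
```

Request:
arm_command --plan '[[[0,0,0],[0,0,0],-0.4],[[0,0,0],[0,0,0],-0.5],[[0,0,0],[0,0,0],-1],[[0,0,0],[0,0,0],-1],[[0,0,0],[0,0,0],-1]]'

```text
clock: 4.1
ee_pos: [610.6, -245.7, 14.0]
eef_rot: [180.0, -0.0, -10.2]
ft_force: [-1.2, 0.9, 6.1]
gripper_width: 22.7
grasp_force: 58.5
```

Request:
arm_command --plan '[[[0,0,-0.5],[0,0,0],-1],[[0,0,-2],[0,0,0],-1],[[0,0,-5],[0,0,0],-1],[[0,0,-9],[0,0,0],-1],[[0,0,-13],[0,0,0],-1]]'

```text
clock: 4.6
ee_pos: [609.8, -245.3, 144.4]
eef_rot: [-180.0, 0.1, -10.2]
ft_force: [1.3, -0.9, 0.8]
gripper_width: 23.0
grasp_force: 58.7
```

```bash
python3 go.py 558 187.3 150 -10.2
python3 - <<'E'
from h import *
im,d=robot.grab_frame('side'); cv2.imwrite('pics/s1.png',im[130:330,220:470])
E
```

```text
shift cm [-12.74 -41.67  -0.52] turn [-0.   0.1  0. ] at [ 609.8 -245.3  144.4] [-1.80e+02  1.00e-01 -1.02e+01] w 23.0 t 4.6
```

View pics/s1.png

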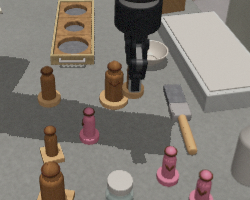

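Request:
arm_command --plan '[[[-0.5,-1.5,-0.5],[0,0,0],-1],[[-1.3,-4.5,-1.2],[0,0,0],-1],[[-2.5,-8,-1.5],[0,0,0],-1],[[-3.7,-12,-1.5],[0,0,0],-1],[[-4.9,-16,-1.5],[0,0,0],-1]]'

```text
clock: 5.15
ee_pos: [587.3, -88.0, 157.4]
eef_rot: [-179.4, 0.1, -8.8]
ft_force: [-0.0, 0.7, -0.9]
gripper_width: 22.8
grasp_force: 58.8
```

Request:
arm_command --plan '[[[-1.2,-4,0],[0,0,0],-1],[[-2.4,-8,0],[0,0,0],-1],[[-3.6,-12,0],[0,0,0],-1],[[-4.8,-16,0],[0,0,0],-1],[[-6,-19.5,0],[0,0,0],-1]]'

```text
clock: 5.65
ee_pos: [558.2, -32.4, 159.7]
eef_rot: [-177.2, 0.1, -4.8]
ft_force: [0.0, -0.3, -0.7]
gripper_width: 22.5
grasp_force: 58.8
```

```bash
python3 go.py 558 187.3 60 -10.2
```

```text
shift cm [ -1.83 -21.39  11.02] turn [-2.8  0.2  5.4] at [558.2 -32.4 159.7] [-1.772e+02  1.000e-01 -4.800e+00] w 22.5 t 5.65
```

Request:
arm_command --plan '[[[0,0,0],[0,0,0],-1],[[0,0,0],[0,0,0],-1],[[-0.2,-2,0],[0,0,0],-1],[[-0.4,-4,0],[0,0,0],-1],[[-0.6,-6,0],[0,0,0],-1]]'

```text
clock: 6.15
ee_pos: [556.3, 0.7, 162.8]
eef_rot: [-175.9, 0.1, -2.1]
ft_force: [0.2, 0.0, -1.2]
gripper_width: 22.4
grasp_force: 58.7
```

```bash
python3 go.py 558 187.3 160 -10.2; python3 -c "
from h import *
print(robot.state()['q'].round(1))"
```

```text
shift cm [ -0.53 -18.59   1.62] turn [-4.1  0.4  8. ] at [556.3   0.7 162.8] [-1.759e+02  1.000e-01 -2.100e+00] w 22.4 t 6.15
[ -2.2  18.5  -4.2  67.4   4.1 179.9]
```

```bash
python3 go.py 557 80 165 30
```

```text
shift cm [-0.23 -7.92  0.35] turn [ -4.   -1.  -32.1] at [556.3   0.7 162.8] [-1.759e+02  1.000e-01 -2.100e+00] w 22.4 t 6.15
```

Request:
arm_command --plan '[[[0,0,0],[-0.5,0,-6],-1],[[0,0,0],[-1.5,-0.3,-13],-1],[[-0.1,-1.5,0],[-2.5,-0.6,-20],-1],[[-0.2,-3.5,0],[-3.5,-0.9,-27],-1],[[-0.2,-6,0],[-4,-1,-32],-1]]'

```text
clock: 6.65
ee_pos: [556.5, 60.8, 167.1]
eef_rot: [180.0, -0.0, 30.1]
ft_force: [0.7, 0.5, -0.7]
gripper_width: 22.6
grasp_force: 58.6
```

```bash
python3 go.py 558 187.3 165 30
```

```text
shift cm [  6.47 -10.87   0.21] turn [ 0.  -0.   0.1] at [556.5  60.8 167.1] [180.   -0.   30.1] w 22.6 t 6.65
```

Request:
arm_command --plan '[[[1,-1.6,0],[0,0,0],-1],[[2.8,-4.7,0],[0,0,0],-1],[[4.7,-7.8,0],[0,0,0],-1],[[6.2,-10.4,0],[0,0,0],-1],[[6.5,-10.9,0],[0,0,0],-1]]'

```text
clock: 7.15
ee_pos: [558.5, 190.3, 166.9]
eef_rot: [-179.9, -0.1, 30.0]
ft_force: [-0.1, 0.5, -0.6]
gripper_width: 23.0
grasp_force: 58.8
```

Request:
arm_command --plan '[[[0,0,1.5],[0,0,0],-1],[[0,0,4],[0,0,0],-1],[[0,0,6.5],[0,0,0],-1],[[0,0,8.5],[0,0,0],-1],[[0,0,9.5],[0,0,0],-1]]'

```text
clock: 7.65
ee_pos: [557.8, 186.3, 70.3]
eef_rot: [-180.0, 0.1, 29.8]
ft_force: [-0.1, -0.5, 0.0]
gripper_width: 22.4
grasp_force: 58.7
```

```bash
python3 go.py 558 187.3 25 30
python3 - <<'E'
from h import *
im,d=robot.grab_frame('side'); cv2.imwrite('pics/s2.png',cv2.resize(im[90:210,230:370],None,fx=4,fy=4))
E
```

```text
shift cm [ 0.08 -0.07  4.53] turn [-0.   0.1 -0.2] at [557.8 186.3  70.3] [-1.80e+02  1.00e-01  2.98e+01] w 22.4 t 7.65
```

View pics/s2.png

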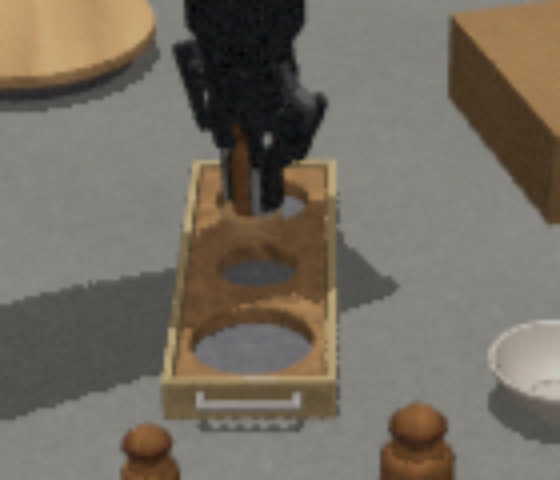

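Request:
arm_command --plan '[[[0.1,-0.1,1],[0,0,0],-1],[[0.1,-0.1,2.2],[0,0,0],-1],[[0.1,-0.1,3.2],[0,0,0],-1],[[0.1,-0.1,4],[0,0,0],-1],[[0.1,-0.1,4.4],[0,0,0],-1]]'

```text
clock: 8.2
ee_pos: [558.9, 187.8, 27.1]
eef_rot: [-180.0, 0.0, 29.8]
ft_force: [0.5, -1.0, -0.8]
gripper_width: 22.5
grasp_force: 58.7
```

Request:
arm_command --plan '[[[0,0,0.05],[0,0,0],-1],[[0,0,0.1],[0,0,0],-1],[[0,0,0.15],[0,0,0],-1],[[0,0,0.2],[0,0,0],-1],[[0,0,0.2],[0,0,0],-1]]'

```text
clock: 8.7
ee_pos: [559.4, 188.0, 26.2]
eef_rot: [180.0, -0.0, 29.8]
ft_force: [0.5, 0.6, -0.1]
gripper_width: 22.4
grasp_force: 58.7
```

Request:
arm_command --plan '[[[0,0,0.05],[0,0,0],-1],[[0,0,0.1],[0,0,0],-1],[[0,0,0.15],[0,0,0],-1],[[0,0,0.2],[0,0,0],-1],[[0,0,0.2],[0,0,0],-1]]'

```text
clock: 9.2
ee_pos: [559.3, 187.9, 24.1]
eef_rot: [180.0, -0.0, 29.8]
ft_force: [0.2, -0.1, 0.9]
gripper_width: 22.7
grasp_force: 58.9
```

Request:
arm_command --plan '[[[0,0,0.1],[0,0,0],-1],[[0,0,0.1],[0,0,0],-1],[[0,0,0.1],[0,0,0],-0.3],[[0,0,0.1],[0,0,0],-0.1],[[0,0,0.1],[0,0,0],0.0]]'

```text
clock: 9.7
ee_pos: [559.2, 187.9, 22.9]
eef_rot: [180.0, -0.0, 29.8]
ft_force: [0.5, -0.7, -0.8]
gripper_width: 42.8
grasp_force: 0.0
```

Request:
arm_command --plan '[[[0,0,0],[0,0,0],0.05],[[0,0,-0.5],[0,0,0],0.05],[[0,0,-2.5],[0,0,0],0.05],[[0,0,-6],[0,0,0],0.2],[[0,0,-11],[0,0,0],0.5]]'

```text
clock: 10.2
ee_pos: [557.7, 187.4, 132.4]
eef_rot: [-180.0, 0.2, 29.8]
ft_force: [1.4, 1.6, 0.6]
gripper_width: 63.5
grasp_force: 0.0
```

```bash
python3 go.py 603.2 -110.9 180 30;python3 - <<'E'
from h import *
im,d=robot.grab_frame('side'); cv2.imwrite('pics/s3.png',cv2.resize(im[90:210,230:370],None,fx=4,fy=4))
E
```

```text
shift cm [-10.9   28.15  -4.74] turn [-0.   0.2 -0.2] at [557.7 187.4 132.4] [-180.     0.2   29.8] w 63.5 t 10.2
```

View pics/s3.png

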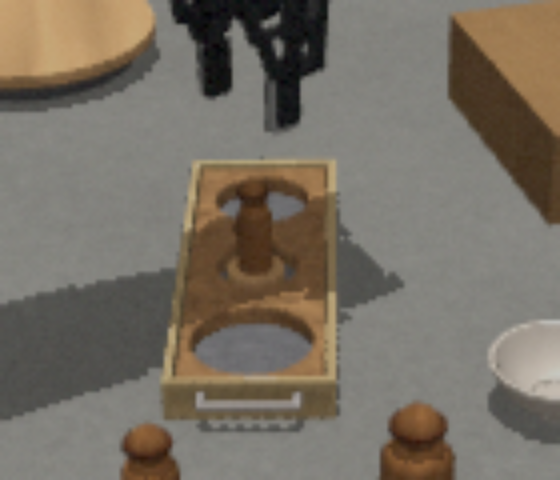

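The small figure stands upright in the middle recess, at about (255,250) in the crop. Next is the large one.

Request:
arm_command --plan '[[[-0.5,1.5,-1.5],[0,0,0],1],[[-2,5,-3.5],[0,0,0],1],[[-3.6,9.2,-4.7],[0,0,0],1],[[-5.2,13.4,-4.7],[0,0,0],1],[[-6.8,17.6,-4.7],[0,0,0],1]]'

```text
clock: 10.75
ee_pos: [588.1, -0.1, 181.0]
eef_rot: [179.9, -0.1, 29.8]
ft_force: [0.7, -0.4, -0.7]
gripper_width: 85.2
grasp_force: 0.0
```

Request:
arm_command --plan '[[[-1.6,4.2,0],[0,0,0],1],[[-3,8,0],[0,0,0],1],[[-4,10.5,0],[0,0,0],1],[[-4,10.5,0],[0,0,0],1],[[-4,10.5,0],[0,0,0],1]]'

```text
clock: 11.25
ee_pos: [605.0, -110.0, 179.9]
eef_rot: [-180.0, -0.0, 29.7]
ft_force: [0.3, -0.0, -0.1]
gripper_width: 85.4
grasp_force: 0.0
```

```bash
python3 go.py 603.2 -111 38 30
```

```text
shift cm [-0.21  0.   14.19] turn [-0.  -0.  -0.3] at [ 605.  -110.   179.9] [-180.    -0.    29.7] w 85.4 t 11.25
```

Request:
arm_command --plan '[[[-0.1,0,4],[0,0,0],1],[[-0.2,0,8],[0,0,0],1],[[-0.2,0,11],[0,0,0],1],[[-0.2,0,13.2],[0,0,0],1],[[-0.2,0,14.2],[0,0,0],1]]'

```text
clock: 11.75
ee_pos: [602.1, -108.8, 36.0]
eef_rot: [-179.9, 0.1, 29.9]
ft_force: [0.7, -0.2, 0.2]
gripper_width: 85.3
grasp_force: 0.0
```

Request:
arm_command --plan '[[[0,0,0],[0,0,0],0.4],[[0,0,0],[0,0,0],0.2],[[0,0,0],[0,0,0],0.12],[[0,0,0],[0,0,0],0.08],[[0,0,0],[0,0,0],0.04]]'

```text
clock: 12.25
ee_pos: [603.9, -110.7, 38.8]
eef_rot: [179.9, -0.1, 29.8]
ft_force: [0.3, 0.9, 0.3]
gripper_width: 44.6
grasp_force: 0.0
```

Request:
arm_command --plan '[[[0,0,0],[0,0,0],0.0],[[0,0,0],[0,0,0],-0.1],[[0,0,0],[0,0,0],-1],[[0,0,0],[0,0,0],-1],[[0,0,0],[0,0,0],-1]]'

```text
clock: 12.75
ee_pos: [603.9, -110.9, 38.7]
eef_rot: [179.9, -0.1, 29.8]
ft_force: [0.1, -1.6, 5.6]
gripper_width: 38.8
grasp_force: 59.5
```

Request:
arm_command --plan '[[[0,0,-0.5],[0,0,0],-1],[[0,0,-2],[0,0,0],-1],[[0,0,-5],[0,0,0],-1],[[0,0,-8],[0,0,0],-1],[[0,0,-10],[0,0,0],-1]]'

```text
clock: 13.25
ee_pos: [603.6, -110.5, 140.0]
eef_rot: [180.0, -0.1, 29.8]
ft_force: [0.8, 0.2, -1.7]
gripper_width: 38.7
grasp_force: 60.5
```

```bash
python3 go.py 541.2 94.6 138 30
```

```text
shift cm [  4.78 -20.9    0.19] turn [ 0.  -0.1 -0.2] at [ 603.6 -110.5  140. ] [ 1.80e+02 -1.00e-01  2.98e+01] w 38.7 t 13.25
```

Request:
arm_command --plan '[[[0.3,-1,0],[0,0,0],-1],[[1,-4,0],[0,0,0],-1],[[1.8,-8,0],[0,0,0],-1],[[2.7,-12,0],[0,0,0],-1],[[3.6,-16,0],[0,0,0],-1]]'

```text
clock: 13.75
ee_pos: [553.3, 47.9, 136.6]
eef_rot: [-179.9, 0.1, 29.8]
ft_force: [1.7, 0.6, -1.2]
gripper_width: 38.8
grasp_force: 60.6
```

Request:
arm_command --plan '[[[0.7,-3,0],[0,0,0],-1],[[1.1,-4.7,0],[0,0,0],-1],[[1.2,-4.9,0],[0,0,0],-1],[[1.2,-4.9,1.5],[0,0,0],-1],[[1.2,-4.9,4],[0,0,0],-1]]'

```text
clock: 14.25
ee_pos: [541.8, 94.8, 98.0]
eef_rot: [180.0, -0.1, 29.8]
ft_force: [0.5, 0.2, -2.9]
gripper_width: 38.8
grasp_force: 60.7
```

```bash
python3 go.py 541.2 94.6 50 30
python3 - <<'E'
from h import *
im,d=robot.grab_frame('side'); cv2.imwrite('pics/s4.png',cv2.resize(im[90:210,230:370],None,fx=4,fy=4))
E
```

```text
shift cm [-0.07 -0.02  4.8 ] turn [ 0.  -0.1 -0.2] at [541.8  94.8  98. ] [ 1.80e+02 -1.00e-01  2.98e+01] w 38.8 t 14.25
```

View pics/s4.png

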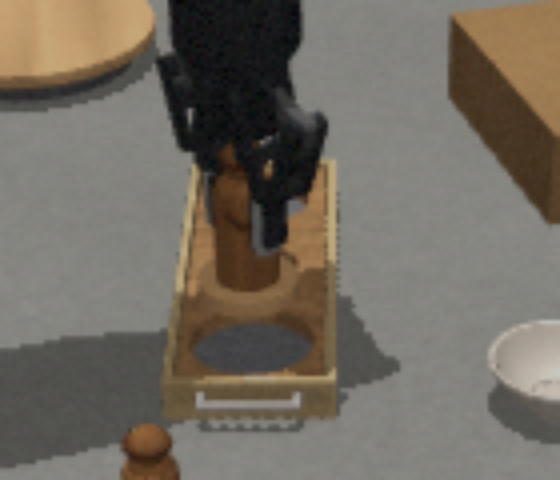

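The large figure hangs upright above its recess, with its plinth at about (248,285). I lower it now.

Request:
arm_command --plan '[[[0,0,1],[0,0,0],-1],[[0,0,2.2],[0,0,0],-1],[[0,0,3.4],[0,0,0],-1],[[0,0,4.2],[0,0,0],-1],[[0,0,4.6],[0,0,0],-1]]'

```text
clock: 14.8
ee_pos: [540.9, 94.5, 51.1]
eef_rot: [-180.0, 0.0, 29.8]
ft_force: [-0.2, 0.4, -1.5]
gripper_width: 39.1
grasp_force: 60.6
```

Request:
arm_command --plan '[[[0,0,0.1],[0,0,0],-1],[[0,0,0.15],[0,0,0],-1],[[0,0,0.2],[0,0,0],-1],[[0,0,0.25],[0,0,0],-1],[[0,0,0.25],[0,0,0],-1]]'

```text
clock: 15.3
ee_pos: [541.4, 94.7, 49.7]
eef_rot: [180.0, -0.0, 29.8]
ft_force: [-0.0, 0.4, -1.5]
gripper_width: 38.7
grasp_force: 60.6
```

Still about 1 mm up (the weight is on the tool). I lower a little more, then release.

Request:
arm_command --plan '[[[0,0,0.05],[0,0,0],-1],[[0,0,0.1],[0,0,0],-1],[[0,0,0.12],[0,0,0],-1],[[0,0,0.12],[0,0,0],-1],[[0,0,0.12],[0,0,0],-1]]'

```text
clock: 15.8
ee_pos: [541.3, 94.7, 48.7]
eef_rot: [180.0, -0.0, 29.8]
ft_force: [-1.7, -0.0, 4.7]
gripper_width: 38.7
grasp_force: 61.1
```

Request:
arm_command --plan '[[[0,0,0],[0,0,0],0.1],[[0,0,0],[0,0,0],0.2],[[0,0,0],[0,0,0],0.3],[[0,0,0],[0,0,0],0.45],[[0,0,0],[0,0,0],0.5]]'

```text
clock: 16.3
ee_pos: [541.3, 94.7, 48.2]
eef_rot: [180.0, -0.0, 29.8]
ft_force: [-0.2, 0.1, 0.2]
gripper_width: 64.1
grasp_force: 0.0
```

Request:
arm_command --plan '[[[0,0,-0.5],[0,0,0],0.5],[[0,0,-2.5],[0,0,0],0.5],[[0,0,-6],[0,0,0],0.5],[[0,0,-10],[0,0,0],0.7],[[0,0,-12.5],[0,0,0],1]]'

```text
clock: 16.8
ee_pos: [541.8, 94.8, 176.4]
eef_rot: [179.9, -0.2, 29.8]
ft_force: [0.7, 1.4, -0.5]
gripper_width: 84.1
grasp_force: 0.0
```

```bash
python3 go.py 464 -83.7 170 30
python3 - <<'E'
from h import *
im,d=robot.grab_frame('side'); cv2.imwrite('pics/s5.png',cv2.resize(im[90:250,230:370],None,fx=3,fy=3))
E
```

```text
shift cm [-15.63  11.62   0.61] turn [ 0.1 -0.2 -0.2] at [541.8  94.8 176.4] [179.9  -0.2  29.8] w 84.1 t 16.8
```

View pics/s5.png

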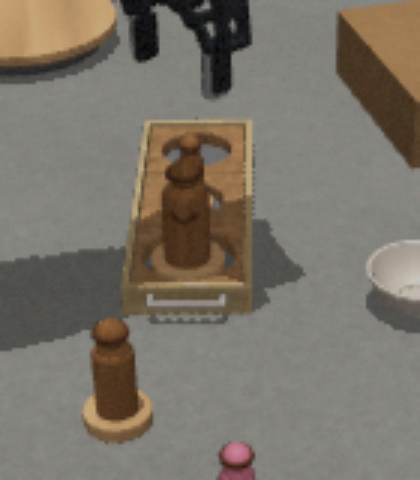

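The large figure is seated in the front recess, at about (187,255). Now the medium at (118,410) in the crop.

Request:
arm_command --plan '[[[-1.5,1,0],[0,0,0],1],[[-4.9,3.6,0],[0,0,0],1],[[-8.5,6.3,0],[0,0,0],1],[[-12,9,0],[0,0,0],1],[[-14.5,10.8,0.3],[0,0,0],1]]'

```text
clock: 17.35
ee_pos: [467.0, -73.4, 170.0]
eef_rot: [180.0, 0.0, 29.7]
ft_force: [0.2, 0.0, 0.0]
gripper_width: 85.4
grasp_force: 0.0
```

Request:
arm_command --plan '[[[-1.1,0.8,0.3],[0,0,0],1],[[-1.1,0.8,0.3],[0,0,0],1],[[-1.1,0.8,0.3],[0,0,0],1],[[-1.1,0.8,0.3],[0,0,0],1],[[-1.1,0.8,0.3],[0,0,0],1]]'

```text
clock: 17.85
ee_pos: [463.9, -82.6, 167.2]
eef_rot: [-180.0, -0.0, 29.9]
ft_force: [0.3, -0.9, 0.3]
gripper_width: 85.7
grasp_force: 0.0
```

```bash
python3 go.py 464 -83.7 26 30
```

```text
shift cm [-0.05  0.1  14.12] turn [-0.  -0.  -0.1] at [463.9 -82.6 167.2] [-180.    -0.    29.9] w 85.7 t 17.85
```

Request:
arm_command --plan '[[[0,0.1,4],[0,0,0],1],[[0,0.1,8],[0,0,0],1],[[0,0.1,11],[0,0,0],1],[[0,0.1,13.2],[0,0,0],1],[[0,0.1,14.1],[0,0,0],1]]'

```text
clock: 18.35
ee_pos: [463.0, -83.5, 24.3]
eef_rot: [-179.9, 0.1, 29.9]
ft_force: [0.2, 0.5, -0.5]
gripper_width: 85.2
grasp_force: 0.0
```

Request:
arm_command --plan '[[[0,0,0],[0,0,0],0.3],[[0,0,0],[0,0,0],0.1],[[0,0,0],[0,0,0],0],[[0,0,0],[0,0,0],-0.08],[[0,0,0],[0,0,0],-0.14]]'

```text
clock: 18.85
ee_pos: [464.5, -84.5, 26.9]
eef_rot: [179.9, -0.1, 29.8]
ft_force: [-0.2, 0.6, -0.3]
gripper_width: 36.7
grasp_force: 0.0
```

Request:
arm_command --plan '[[[0,0,0],[0,0,0],-0.2],[[0,0,0],[0,0,0],-0.3],[[0,0,0],[0,0,0],-1],[[0,0,0],[0,0,0],-1],[[0,0,0],[0,0,0],-1]]'

```text
clock: 19.35
ee_pos: [464.2, -84.4, 26.8]
eef_rot: [180.0, -0.1, 29.8]
ft_force: [-1.8, 0.6, 6.9]
gripper_width: 30.8
grasp_force: 58.7
```

Request:
arm_command --plan '[[[0,0,-0.5],[0,0,0],-1],[[0,0,-2],[0,0,0],-1],[[0,0,-5],[0,0,0],-1],[[0,0,-9],[0,0,0],-1],[[0,0,-13],[0,0,0],-1]]'

```text
clock: 19.85
ee_pos: [463.3, -84.3, 157.6]
eef_rot: [-180.0, 0.0, 29.8]
ft_force: [0.6, 1.0, -0.4]
gripper_width: 30.9
grasp_force: 59.4
```

```bash
python3 go.py 470 260 165 40;python3 go.py 574.4 279.8 165 40
```

```text
shift cm [ 17.69 -29.55  -0.72] turn [ -0.    0.  -10.2] at [463.3 -84.3 157.6] [-180.     0.    29.8] w 30.9 t 19.85
shift cm [ 27.73 -26.08  -0.73] turn [ -0.    0.  -10.2] at [463.3 -84.3 157.6] [-180.     0.    29.8] w 30.9 t 19.85
```

Request:
arm_command --plan '[[[0.5,-0.5,-1.2],[0,0,-2],-1],[[2.5,-2.5,-2.7],[0,0,-7],-1],[[5.5,-5,-3.2],[0,0,-13],-1],[[8.5,-8,-3.2],[0,0,-19],-1],[[11.5,-10.9,-3.2],[0,0,-25],-1]]'

```text
clock: 20.35
ee_pos: [509.8, 68.7, 188.9]
eef_rot: [180.0, -0.1, 55.0]
ft_force: [0.2, 0.8, -0.4]
gripper_width: 30.7
grasp_force: 59.4
```

```bash
python3 go.py 574.4 279.8 190 60
```

```text
shift cm [21.   -6.82 -0.1 ] turn [ 0.1 -0.  -5. ] at [509.8  68.7 188.9] [ 1.8e+02 -1.0e-01  5.5e+01] w 30.7 t 20.35
```

Request:
arm_command --plan '[[[4,-1.3,0],[0,0,-2],-1],[[8,-2.6,0],[0,0,-4],-1],[[12,-3.9,0],[0,0,-5],-1],[[16,-5.2,0],[0,0,-5],-1],[[19.5,-6.3,0],[0,0,-5],-1]]'

```text
clock: 20.85
ee_pos: [570.7, 265.0, 188.4]
eef_rot: [180.0, -0.0, 59.8]
ft_force: [0.7, -0.1, -0.5]
gripper_width: 30.8
grasp_force: 59.3
```

```bash
python3 go.py 574.4 279.8 75 60
```

```text
shift cm [ 1.46 -0.42 11.34] turn [ 0.  -0.  -0.2] at [570.7 265.  188.4] [180.   -0.   59.8] w 30.8 t 20.85
```

Request:
arm_command --plan '[[[0.8,-0.2,0],[0,0,0],-1],[[1.5,-0.4,1],[0,0,0],-1],[[1.5,-0.4,4],[0,0,0],-1],[[1.5,-0.4,7.5],[0,0,0],-1],[[1.5,-0.4,10],[0,0,0],-1]]'

```text
clock: 21.35
ee_pos: [573.4, 276.3, 85.9]
eef_rot: [-180.0, 0.1, 59.7]
ft_force: [0.3, 0.7, -0.4]
gripper_width: 30.7
grasp_force: 59.4
```

Request:
arm_command --plan '[[[0,0,1],[0,0,0],-1],[[0,0,1],[0,0,0],-1],[[0,0,1],[0,0,0],-1],[[0,0,1],[0,0,0],-1],[[0,0,1],[0,0,0],-1]]'

```text
clock: 21.85
ee_pos: [575.4, 278.2, 79.7]
eef_rot: [179.9, -0.1, 59.8]
ft_force: [0.1, -0.2, -0.8]
gripper_width: 30.9
grasp_force: 59.4
```

```bash
python3 go.py 574.4 279.8 38 60
python3 - <<'E'
from h import *
im,d=robot.grab_frame('side'); cv2.imwrite('pics/s6.png',cv2.resize(im[90:210,230:370],None,fx=4,fy=4))
E
```

```text
shift cm [ 0.08 -0.17  4.17] turn [ 0.1 -0.1 -0.2] at [575.4 278.2  79.7] [ 1.799e+02 -1.000e-01  5.980e+01] w 30.9 t 21.85
```

View pics/s6.png

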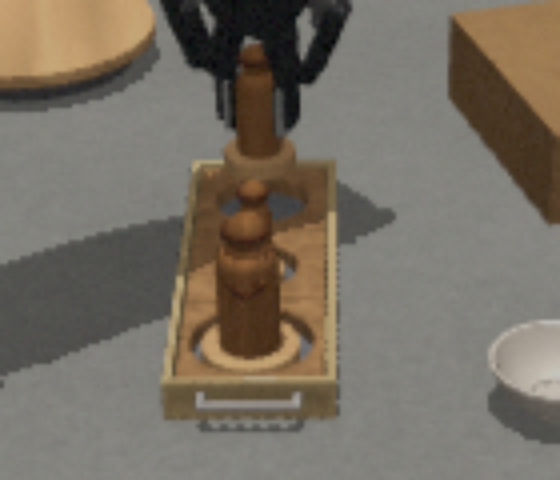

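The medium hangs upright over the rear recess, with its plinth at about (260,158). The large is seated at (250,350). I lower the medium.

Request:
arm_command --plan '[[[0.1,-0.1,1],[0,0,0],-1],[[0.1,-0.1,2],[0,0,0],-1],[[0.1,-0.1,3],[0,0,0],-1],[[0.1,-0.1,3.6],[0,0,0],-1],[[0.1,-0.1,4],[0,0,0],-1]]'

```text
clock: 22.4
ee_pos: [573.8, 279.1, 37.1]
eef_rot: [-180.0, 0.1, 59.8]
ft_force: [0.3, 0.5, -0.4]
gripper_width: 30.9
grasp_force: 59.4
```

Request:
arm_command --plan '[[[0,0,0.05],[0,0,0],-1],[[0,0,0.1],[0,0,0],-1],[[0,0,0.15],[0,0,0],-1],[[0,0,0.2],[0,0,0],-1],[[0,0,0.2],[0,0,0],-1]]'

```text
clock: 22.9
ee_pos: [574.5, 279.4, 36.8]
eef_rot: [180.0, -0.0, 59.8]
ft_force: [0.3, -1.1, 3.8]
gripper_width: 30.7
grasp_force: 59.7
```

Contact (3.8 N). Now I release and withdraw.

Request:
arm_command --plan '[[[0,0,0],[0,0,0],-0.1],[[0,0,0],[0,0,0],0.05],[[0,0,0],[0,0,0],0.2],[[0,0,0],[0,0,0],0.3],[[0,0,0],[0,0,0],0.3]]'

```text
clock: 23.4
ee_pos: [574.3, 279.3, 36.3]
eef_rot: [180.0, -0.0, 59.8]
ft_force: [0.8, -0.9, 0.4]
gripper_width: 55.7
grasp_force: 0.0
```

Request:
arm_command --plan '[[[0,0,-0.5],[0,0,0],0.3],[[0,0,-2.5],[0,0,0],0.3],[[0,0,-6],[0,0,0],0.3],[[0,0,-10],[0,0,0],0.3],[[0,0,-14],[0,0,0],0.3]]'

```text
clock: 23.9
ee_pos: [574.0, 279.2, 178.1]
eef_rot: [180.0, -0.0, 59.8]
ft_force: [0.1, 0.1, -0.1]
gripper_width: 55.6
grasp_force: 0.0
```

Request:
arm_command --plan '[[[0,-4,0],[0,0,0],0.3],[[0,-8,0],[0,0,0],0.3],[[0,-12,0],[0,0,0],0.3],[[0,-12,0],[0,0,0],0.3],[[0,-12,0],[0,0,0],0.3]]'

```text
clock: 24.4
ee_pos: [470.1, 340.3, 177.0]
eef_rot: [179.9, -0.1, 59.9]
ft_force: [0.0, -0.7, 0.4]
gripper_width: 55.1
grasp_force: 0.0
```

Run:
```python
from h import *
print(robot.state()['ee_pos'])
a,_=robot.grab_frame('side'); b,_=robot.grab_frame('top')
cv2.imwrite('pics/s7.png',np.hstack([cv2.resize(a[90:370,200:460],(520,560)),cv2.resize(b[150:290,180:250],(280,560))]))
```

```text
[470.05510347 340.27008523 177.01411858]
```

View pics/s7.png

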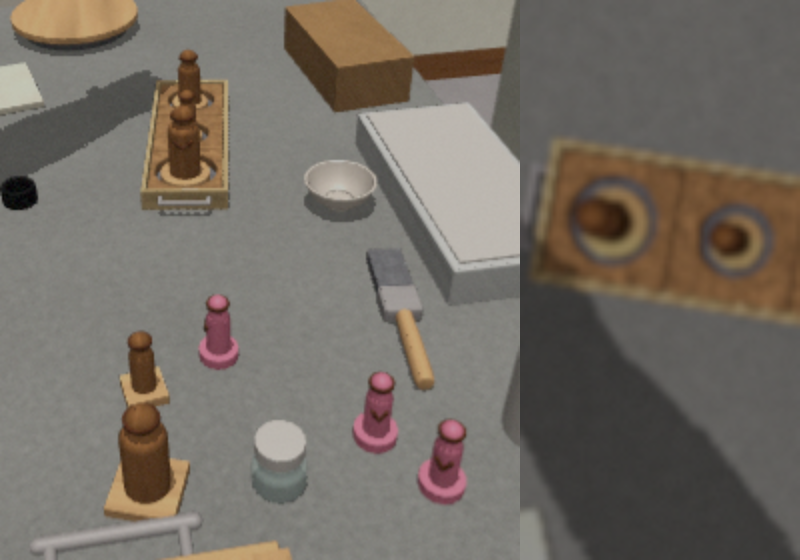

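All three figures stand upright and centred in their recesses, at about (188,100), (187,130) and (185,170) on the left and (610,218) and (735,240) in the top crop. The square figures and the jar are undisturbed, so I hand in.

```bash
python3 -c "
from workcell import robot
print(robot.job_done())"
```

```text
the job is handed in; nothing more can be done
None
```

I packed all three round-plinth figures upright in their matching recesses, left the square-plinth figures and the jar untouched, and handed the job in at about 24.5 s; the hand-in call did not report the verdict.

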